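Cock the tea lifter and start its timer

ROBOT

A 6-joint arm with a two-finger parallel gripper is mounted at the origin on the work surface; the furniture and walls round the work are solid. World frame = base frame: x ahead of the robot, y to its left, z up, the work surface at z = 0. Lengths are in m, angles in rad, forces in N, time in s.
With the tool pointing down it reaches from about 0.4 to 0.825 m from the base axis. Payload 7 kg.
Tool frame: the origin (TCP) lies at the very end of the fingers, on their centre line; the grasp point (between the pads) lies 19 mm behind it (arm.grip_point_offset is the distance from the TCP to the grasp point, in m); z points along the fingers, y is the line along which they close (so a half turn about z gives the same grasp; the last joint's range is limited). The gripper opens to 88 mm and grips with 3 to 60 N. Pads are 19 mm wide; open, the fingers measure 130 mm over their backs; the gripper's body (78 mm by 193 mm) begins 47 mm behind the grasp point.
Start: joints at [-0.836, 0.359, 0.012, 0, -1.224, -0.288], TCP at [0.292, -0.609, 0.227] pointing down, gripper open.
Joint ranges: [-3.07, 3.07], [-1.43, 2.12], [-1.02, 1.25], [-3.03, 1.67], [-3.05, -0], [-3.03, 3.03]. Speed limits (rad/s): [2.39, 2.39, 3.01, 3.14, 3.14, 3.14].

INTERFACE

Orientations are given as [roll, pitch, yaw] about the fixed x, y, z axes, in that order (R = Rz(yaw) Ry(pitch) Rx(roll)).
In Python, from station import arm, cams gives the robot as it stands.
- The arm moves only by the shell command python3 -m handwheel 'ROWS' [FORCE]. ROWS is JSON, a list that holds one entry, the list of rows, each a list of 7 numbers: the shift along the tool's x, y, z normalised to -1 to 1, where 1 is 0.08 m, then the turn, a rotation vector about the tool's x, y, z normalised to -1 to 1, where 1 is 0.5 rad, then the closure in counts, from 0 (fully open) to 255 (shut). In form: [[[x, y, z, wx, wy, wz, hand], ...]]. A call has 1 to 5 rows; each row is the pose to reach, as a shift and turn from the pose commanded when the call began, along the tool's axes at that moment; what a row does not reach only later rows make up. A row lasts 1/8 s, in which the tool goes at most 62.5 mm and 10.7 degrees, less where a joint would pass 70% of its speed; a pose out of reach is approached as far as the arm can. A call with a number of a shift or a turn outside -1 to 1 is refused whole. A call with a gripper value outside its range is refused whole. The fingers move at their own pace and stop on an object; FORCE is the grip in N (left out, the last holds). Time passes only in rows, so rows that repeat a pose let the fingers close. It gives the time, the measured TCP pose, the force, the opening and the grip force at its end, in the units of the state.
- arm.get_state(): the state, without advancing time (a new reading comes with each control period).
- cams.grab_frame(name): name is "side" or "top"; returns the picture (420x560x3 uint8, blue, green, red); there is no depth.
- cams.camera_info(name): a dict with "camera_matrix" (3x3 intrinsics, pixels), "R" (3x3) and "t" (3): a world point X has camera coordinates R X + t. Camera axes: x right, y down, z forward; pixel columns grow to the right and rows downward; lengths in m; the calibration is good to about 2 mm. A picture is of the moment at which its call begins. camera_info takes no time and is no camera call.
- arm.job_done(): hands the job in; it is judged then, once.
The state is a dict: "t": time; "q": joint angles; "qd": joint speeds; "joint_efforts": joint torques, N m; "eef_pos": TCP position; "ee_rot": TCP orientation; "force": force on the tool from outside, world axes, zero at the start; "moment": the same for the moment, N m; "width": finger opening in m; "gripper_force": force on a finger pad.
Only numpy, scipy, OpenCV 4.12 (cv2) and the standard library are available. Lean on these libraries where they do the work, as an engineer would, in place of code of your own. Each camera call takes 0.05 s, during which the arm holds its last target. There are 200 camera calls.

TASK

Get the tea lifter ready to brew: draw its sprung arm down by the red knob so that the strainer goes into the mug, tuck the arm sideways under the brass trip hook and ease it up until the hook alone carries it, then let go - without tripping or bending the hook or letting the arm fly. Then wind the timer to ten minutes (a sixth of a turn clockwise) and leave the mug, teaspoon, sugar jar and spice jar undisturbed.

Things in the scene. Friction and masses are not known exactly. Their poses are not given: they have to be found in the camera images.
- tea_lifter: clockwork tea lifter, fixed on the table: L-shaped wooden base 12 mm thick, main part 235 x 115 mm. Origin on the underside; own z up; own x runs from the knob end to the two steel uprights; own y points to the side with timer and hook. Its arm, an 6 mm steel rod, points from the axle to own -x; 85 mm from the axle a rigid stem carries a 28 mm strainer ball that swings down into the mug
- axle (a point): on the arm's axle (own x 0.110, y 0, z 0.105 of the lifter), in the plane in which the free arm swings; the axle runs along the lifter's own y. Besides turning, the whole arm can be shifted along the axle, to own +y, by up to 36 mm against a weak spring (1 N at first, 0.06 N more per mm) that brings it back to y = 0
- red_knob (a point): centre of the red ball knob, 28 mm across, at the end of the arm, 215 mm from the axle. At rest the line from axle to knob rises 0.876 rad above level towards own -x (knob 0.27 above the table); hooked about 0.21 rad (0.15). Hooked: rod right under the head, between lip and upright (1.5 mm play), pressed up by its spring so that the hook alone carries it
- lifter_arm (a joint): turn of the arm (rad): 0 at rest, up; grows as drawn down; 0.62 to 0.71 hooked; the rod passes under any lip from 0.745; hard stop 0.78. Spring: 3 N at the knob at rest, 5 N when down; let go unhooked, or over 1 mm short of bearing on the hook, it flies up. The hook is a hair trigger: a sideways push by the rod of about 3 N begins to move it, 5 N trips it
- mug: dark green enamelled steel mug, loose, standing on the lifter's base (its underside 12 mm up) under the strainer; 80 mm high, 84 mm across, open at the top, handle to the lifter's own -y. Origin on the underside, 12 mm from its middle towards the handle.
- timer_dial (a joint): turn of the upper half of the wind-up timer (rad) on the wing of the base: 0 as found, grows clockwise seen from above, stays where it is left (friction 0.02 N m). Sixty minutes are one full turn, so ten minutes are 1.05.
- timer_knob (a point): on the timer's upright axis, half-way up its grip knob, which is about 25 mm across and spans 0.063 to 0.072 above the table; below it a collar of 34 mm (0.059 to 0.064) and the wide white dial of 68 mm (0.036 to 0.060)
- sugar_jar: round glass sugar jar with a wire clip and closed lid, 121 x 106 x 99 mm, loose; origin under its middle
- teaspoon: small spoon with a blue handle, 138 x 27 x 13 mm, lying loose beside the base; origin under its middle
- spice_jar: round spice jar with white lid and green label, 47 mm across, 98 mm high, standing loose beyond the knob end of the base; origin under its middle
- catch_slot (a point): on top of the base, middle of the slot along which the bracket of the brass hook is set (own x -0.045, y 0.021). The hook (10 mm wide) stands beside the free arm; its head reaches over to own -y and ends in a lip hanging 6.5 mm. Bracket settings differ each time and have to be felt: a rod just touching the hook's upright is shifted 13 to 29 mm to own +y; underside of the head 0.137 to 0.147 above the table
- trip_hook (a joint): lean of the thin brass hook (rad): 0 upright, ready to hold; grows as the rod pushes it back to own +y against its light spring; beyond 0.075 (some 2.5 mm at the rod) it trips the clockwork: the cocking is spoilt. The hooked arm loads it with 6 N; more than 15 N (a pull of some 6 N up on the knob of the hooked arm) bends it

How it is judged:
On the way, in this order (a step that is already met when the one before it is completed fails the run):
1. the arm is drawn down and held by the hook alone, let go by the robot (value of joint lifter_arm between 0.61 and 0.72 rad and contact force between the fingers and lifter_arm below 0.1 N), for 0.4 s.
2. the timer is wound to about ten minutes while the arm stays hooked (value of joint lifter_arm between 0.61 and 0.72 rad and value of joint timer_dial between 0.85 and 1.25 rad), for 0.2 s.
At the end, for the whole second after the job is handed in: the arm is held down by the hook alone (joint 0.61 to 0.72 rad) and at rest, the timer stands at 10 minutes give or take 2 (0.85 to 1.25 rad), and the mug stands upright (within 0.15 rad) within 15 mm of where it was (all of step 2 and velocity of joint lifter_arm between -0.05 and 0.05 rad/s and distance of mug from where it was at the start of the episode below 0.015 m and angle between mug's own z axis and vertical below 0.15 rad); the robot touches nothing.
It fails at once if the arm is let fly or jumps up (faster than 0.8 rad/s) (velocity of joint lifter_arm below -0.8 rad/s).
It fails at once if the mug is shoved by more than 20 mm or tipped (distance of mug from where it was at the start of the episode above 0.02 m or angle between mug's own z axis and vertical above 0.2 rad).
It fails at once if the strainer is pressed on the mug with more than 8 N (contact force between lifter_arm and mug above 8 N).
It fails at once if the sugar jar, the teaspoon or the spice jar is moved by more than 20 mm (distance of any of sugar_jar, teaspoon, spice_jar from where it was at the start of the episode above 0.02 m).
It fails at once if the hook is tripped (pushed back beyond 0.075 rad) or bent (the arm forced against it with more than 15 N) (value of joint trip_hook above 0.075 rad or contact force between lifter_arm and trip_hook above 15 N).
It also fails if it takes over 72 s, if anything falls off the work surface, if the arm or the gripper's body presses on something with over 40 N, if the wrist force passes 120 N, or if a joint passes its speed limit or range.

## Working session

There is one attempt and no reset: what is moved stays moved. The work goes in short steps, Python scripts to look and compute and a shell command to move; the robot and the scene stay as the last step left them, time stands still between calls to the robot, and variables do not carry over. Pictures are saved under pics/ and viewed, at most 10 in all, crops included, and the job is handed in when it is done.

```bash
ls; mkdir -p pics; python3 - <<'E'
from station import arm,cams
import cv2
for n in("side","top"):
    cv2.imwrite(f"pics/{n}0.png",cams.grab_frame(n)); i=cams.camera_info(n);print(n,i)
print(arm.get_state())
E
```

```text
pics
side {'camera_matrix': array([[503.43420474,   0.        , 287.01958937],
       [  0.        , 503.43420474, 207.90634386],
       [  0.        ,   0.        ,   1.        ]]), 'R': array([[-0.86043037, -0.50911167,  0.02156147],
       [-0.22190639,  0.3362738 , -0.91524723],
       [ 0.45871248, -0.79229113, -0.40231532]]), 't': array([0.45778333, 0.2670928 , 0.8924772 ])}
top {'camera_matrix': array([[445.29931631,   0.        , 276.55264076],
       [  0.        , 445.29931631, 204.66442702],
       [  0.        ,   0.        ,   1.        ]]), 'R': array([[-0.02163056, -0.99710453,  0.07290183],
       [-0.98510182,  0.00881322, -0.1717461 ],
       [ 0.17060632, -0.07553069, -0.98244012]]), 't': array([-0.01371164,  0.52546179,  1.03383407])}
{'t': 0.1, 'q': array([-8.35907496e-01,  3.59325963e-01,  1.11668604e-02, -2.89620425e-04,
       -1.22407325e+00, -2.88109112e-01]), 'qd': array([ 0.00066351, -0.0020799 ,  0.0015194 ,  0.00211372, -0.00040032,
        0.00044971]), 'joint_efforts': array([-1.03068956e-03, -5.84162271e+01,  2.93751866e+01,  7.01559573e+00,
        1.01776875e-02, -6.05067135e-05]), 'eef_pos': array([ 0.29144255, -0.60837724,  0.22571998]), 'ee_rot': array([ 3.14013845e+00, -1.47013806e-04, -2.69491144e+00]), 'force': array([ 0.34941844, -0.49095199, -0.53074485]), 'moment': array([ 0.023348  , -0.01299852, -0.00117448]), 'gripper_force': 0.0, 'width': 0.08765356950472535}
```

View pics/side0.png

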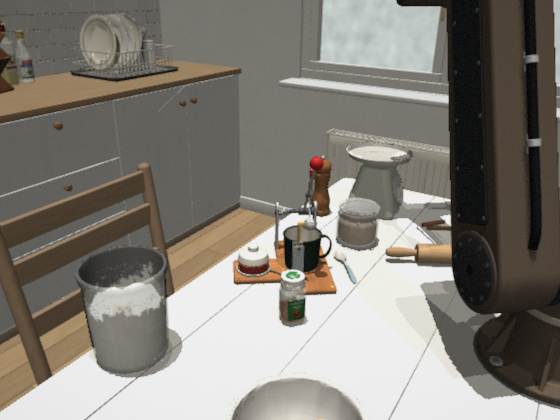

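View pics/top0.png

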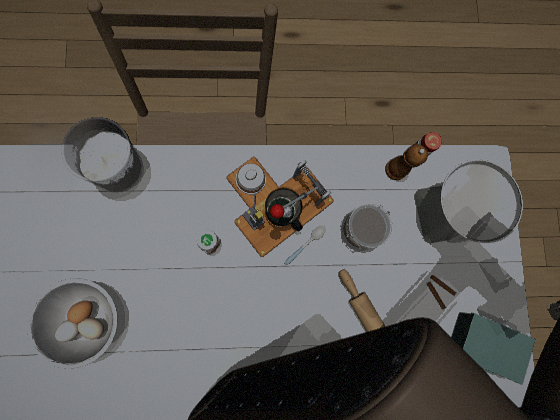

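```bash
python3 - <<'E'
import cv2
a=cv2.imread("pics/side0.png")[140:330,210:390];cv2.imwrite("pics/sidec.png",cv2.resize(a,(568,600),interpolation=cv2.INTER_CUBIC))
a=cv2.imread("pics/top0.png")[140:275,185:365];cv2.imwrite("pics/topc.png",cv2.resize(a,(800,600),interpolation=cv2.INTER_CUBIC))
E
```

```text
(no output)
```

View pics/sidec.png

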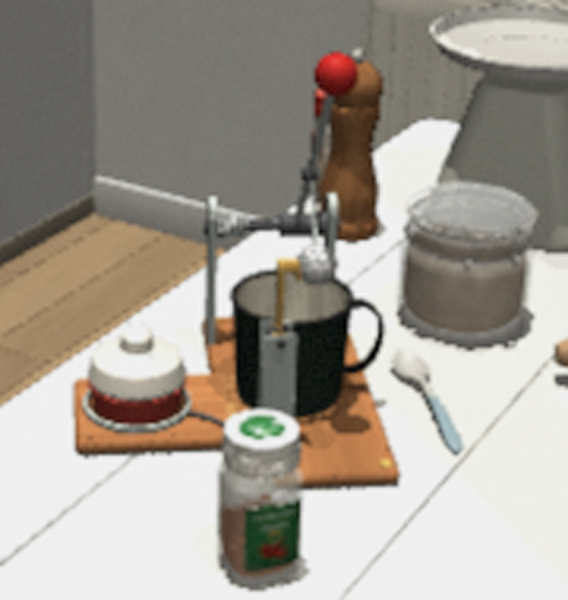

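View pics/topc.png

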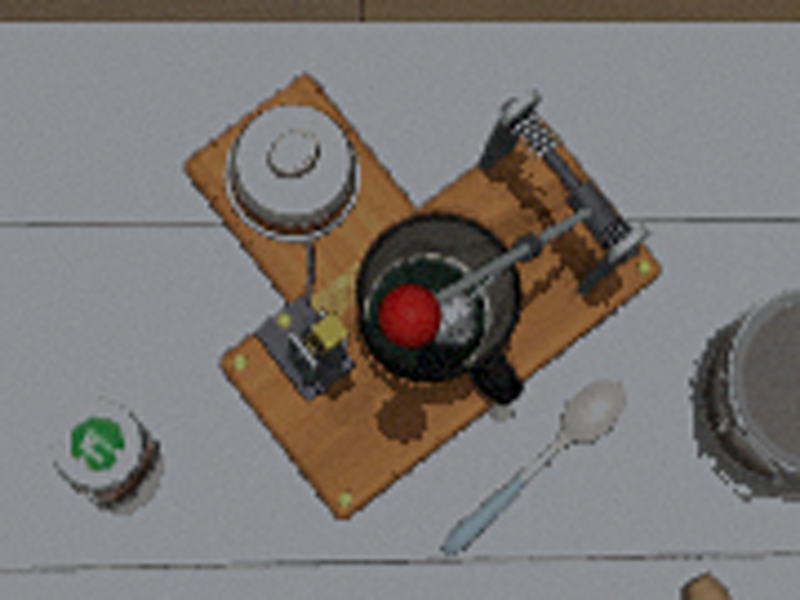

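The side view shows the knob at crop (336,74) and the timer knob at (137,335). The top view shows the knob at (409,316), the timer knob at (294,153), and the base corners at (342,518), (222,365) and (660,270). The hook is at about (328,335).

```bash
cat > h.py <<'E'
import numpy as np
from scipy.optimize import least_squares
from station import arm,cams
CI={n:cams.camera_info(n) for n in("side","top")}
def proj(n,X):
    i=CI[n];c=i["R"]@np.asarray(X)+i["t"];p=i["camera_matrix"]@c;return p[:2]/p[2]
def tri(obs):
    return least_squares(lambda X:np.concatenate([proj(n,X)-p for n,p in obs]),[.6,0,.1])
def topray(p,z): return least_squares(lambda X:proj("top",[X[0],X[1],z])-p,[.6,0]).x
T=lambda u,v:np.array([185+(u+.5)/4.444-.5,140+(v+.5)/4.444-.5]); S=lambda u,v:np.array([210+(u+.5)/3.1556-.5,140+(v+.5)/3.158-.5])
E
python3 - <<'E'
from h import *
obs=[("top",T(409,316),[-.0277,0,.27]),("side",S(336,74),[-.0277,0,.27]),
("top",T(342,518),[-.1175,-.0575,.012]),("top",T(222,365),[-.1175,.0575,.012]),("top",T(660,270),[.1175,-.0575,.012]),("side",S(397,482),[-.1175,-.0575,.012])]
def W(p,X):
    c,s=np.cos(p[2]),np.sin(p[2]);return [p[0]+c*X[0]-s*X[1],p[1]+s*X[0]+c*X[1],X[2]]
f=lambda p:np.concatenate([proj(n,W(p,X))-o for n,o,X in obs])
r=least_squares(f,[.6,0,-1]);print(r.x,r.fun.round(1))
p=r.x
for n,X in dict(knob=[-.0277,0,.27],axle=[.11,0,.105],slot=[-.045,.021,.012]).items(): print(n,np.round(W(p,X),4))
a=.876-.66;print("hooked",W(p,[.11-.215*np.cos(a),0,.105+.215*np.sin(a)]))
k=tri([("top",T(409,316)),("side",S(336,74))]);print("knob tri",k.x,k.fun)
k=tri([("top",T(294,150)),("side",S(137,330))]);print("timer tri",k.x,k.fun, topray(T(294,153),.072))
print("spice",topray(T(97,443),.098),"spoon",topray(T(460,545),.01),topray(T(600,400),.01))
E
```

```text
[ 0.5073577  -0.03816189 -0.93214479] [ 5.8 -8.4 -4.8 -1.7 -2.7  5.1 -4.1  2.4 -0.4  3.7  4.5  0.4]
knob [ 0.4908 -0.0159  0.27  ]
axle [ 0.5729 -0.1265  0.105 ]
slot [0.4974 0.0105 0.012 ]
hooked [np.float64(0.4477440099928042), np.float64(0.04213131640115781), np.float64(0.1510797240395677)]
knob tri [ 0.47403925 -0.00428518  0.27293489] [ 0.01363919  0.02921675 -0.03330505 -0.00556723]
timer tri [0.59636076 0.04037039 0.0751931 ] [-0.03587222 -0.068739    0.06984925  0.01620574] [0.59532863 0.04024628]
spice [0.43851367 0.14206793] spoon [ 0.38761631 -0.04993467] [ 0.46713439 -0.13118567]
```

```bash
python3 - <<'E'
from h import *
for n,uv in dict(bot=(342,516),left=(221,363),right=(661,268),wtop=(305,73),wleft=(186,164)).items(): print(n,topray(T(*uv),.012))
k=tri([("top",T(530,247)),("side",S(310,176))]);print("collar",k.x,k.fun)
k=tri([("top",T(592,215)),("side",S(293,217))]);print("axle",k.x,k.fun)
k=tri([("top",T(328,333)),("side",S(289,267))]);print("hookhead",k.x,k.fun)
k=tri([("top",T(345,498)),("side",S(386,463))]);print("screw",k.x,k.fun)
print(topray(T(592,215),.108))
for g in (.137,.14,.147): print(topray(T(328,333),g+.005))
E
```

```text
bot [0.4045866  0.01512698]
left [0.49035252 0.08102118]
right [ 0.5420018  -0.16883687]
wtop [0.65705271 0.03228093]
wleft [0.60392069 0.10008494]
collar [ 0.52440655 -0.07193401  0.16867965] [-0.05499612 -0.11702104  0.1312774   0.02243592]
axle [ 0.55430075 -0.11119574  0.11473861] [-0.60048812 -1.27196888  1.42211165  0.24664698]
hookhead [0.4862214  0.02609605 0.14688004] [-0.01001994 -0.02122631  0.02181955  0.00378326]
screw [0.41405312 0.01337416 0.01511796] [ 0.03096533  0.07214029 -0.06733451 -0.00820668]
[ 0.55273268 -0.11364713]
[0.48691255 0.02590356]
[0.48645877 0.0260089 ]
[0.48539995 0.02625468]
```

```bash
cat >> h.py <<'E'
from scipy.spatial.transform import Rotation as Ro
YAW=-.932;UX=np.array([np.cos(YAW),np.sin(YAW),0]);UY=np.array([-np.sin(YAW),np.cos(YAW),0]);O=np.array([.4895,-.0255,0])
def own(p): d=np.asarray(p)-O; return np.array([d@UX,d@UY,d[2]])
def world(x,y,z): return O+x*UX+y*UY+np.array([0,0,z])
def delta(p,yaw):  # shift/turn in tool axes, normalised, to target
    s=arm.get_state();R=Ro.from_euler("xyz",s["ee_rot"]);G=Ro.from_euler("xyz",[np.pi,0,yaw])
    return np.r_[R.inv().apply(np.asarray(p)-s["eef_pos"])/.08,(R.inv()*G).as_rotvec()/.5].round(3)
def st():
    s=arm.get_state();f=s["force"];print("t %.2f own"%s["t"],own(s["eef_pos"]).round(4),"rpy",s["ee_rot"].round(3),"F own",np.round([f@UX,f@UY,f[2]],2),"w %.4f g %.1f"%(s["width"],s["gripper_force"]),"q6 %.2f"%s["q"][5])
E
for r in '[[[0,0,-1,0,0,0,0],[0,0,-1,0,0,0,0],[0,0,-1,0,0,0,0]]]' '[[[0,0,-1,0,0,0,0],[0,0,-1,0,0,0,0]]]'; do :; done
python3 -m handwheel '[[[0,0,-1,0,0,0,0],[0,0,-1,0,0,0,0],[0,0,-1,0,0,0,0]]]'
python3 -m handwheel '[[[0,0,-1,0,0,0,0],[0,0,-1,0,0,0,0],[0,0,-1,0,0,0,0]]]'
python3 -m handwheel '[[[-0.45,0.48,-0.4,0,0,0,0],[-0.88,0.97,-0.4,0,0,0,0],[-0.88,0.97,-0.4,0,0,0,0]]]'
python3 -m handwheel '[[[-0.45,0.48,0,0,0,0,0],[-0.88,0.97,0,0,0,0,0],[-0.88,0.97,0,0,0,0,0]]]'
python3 -c "
from h import *
st();print(delta([.474,-.0043,.42],YAW))"
```

```text
t: 0.48
eef_pos: [0.292, -0.6092, 0.3083]
ee_rot: [-3.139, 0.001, -2.695]
force: [0.2, 0.3, -0.3]
width: 0.0877
gripper_force: 0.0
t: 0.85
eef_pos: [0.2919, -0.6089, 0.3871]
ee_rot: [-3.14, 0.001, -2.695]
force: [-0.5, -0.6, -0.2]
width: 0.0873
gripper_force: 0.0
t: 1.23
eef_pos: [0.3223, -0.5055, 0.4181]
ee_rot: [3.141, 0.001, -2.692]
force: [0.5, 0.4, -0.1]
width: 0.0877
gripper_force: 0.0
t: 1.6
eef_pos: [0.352, -0.4056, 0.4176]
ee_rot: [3.14, 0.0, -2.692]
force: [0.2, 0.1, -0.7]
width: 0.0876
gripper_force: 0.0
t 1.60 own [ 0.2232 -0.337   0.4176] rpy [ 3.14   0.    -2.692] F own [ 0.02  0.24 -0.73] w 0.0876 g 0.0 q6 -0.63
[-3.555e+00  3.854e+00 -2.500e-02  2.000e-03  2.000e-03 -3.519e+00]
```

```bash
python3 -m handwheel '[[[-0.45,0.48,0,0,0,0,0],[-0.89,0.97,0,0,0,0,0],[-0.89,0.97,0,0,0,0,0]]]' >/dev/null
python3 -m handwheel '[[[-0.45,0.48,0,0,0,0,0],[-0.89,0.97,0,0,0,0,0],[-0.89,0.97,0,0,0,0,0]]]' >/dev/null
python3 -m handwheel '[[[-0.45,0.48,0,0,0,0,0],[-0.89,0.97,0,0,0,0,0],[-0.89,0.97,0,0,0,0,0]]]' >/dev/null
python3 -m handwheel '[[[-0.45,0.48,0,0,0,0,0],[-0.89,0.95,0,0,0,0,0],[-0.89,0.95,0,0,0,0,0]]]' >/dev/null
python3 -m handwheel '[[[0,0,0,0,0,-0.36,0],[0,0,0,0,0,-0.72,0],[0,0,0,0,0,-0.95,0],[0,0,0,0,0,-0.95,0]]]' >/dev/null
python3 -m handwheel '[[[0,0,0,0,0,-0.36,0],[0,0,0,0,0,-0.72,0],[0,0,0,0,0,-0.95,0],[0,0,0,0,0,-0.95,0]]]' >/dev/null
python3 -m handwheel '[[[0,0,0,0,0,-0.36,0],[0,0,0,0,0,-0.72,0],[0,0,0,0,0,-0.95,0],[0,0,0,0,0,-0.95,0]]]' >/dev/null
python3 -c "
from h import *
st();print(delta([.474,-.0043,.27],YAW))"
```

```text
t 4.60 own [-0.0236 -0.0006  0.4184] rpy [ 3.141 -0.    -1.275] F own [0.29 0.07 0.04] w 0.0876 g 0.0 q6 -0.11
[-3.500e-02  2.000e-03  1.855e+00  1.000e-03 -0.000e+00 -6.860e-01]
```

```bash
python3 -m handwheel '[[[0,0,0,0,0,-0.35,0],[-0.02,0,0,0,0,-0.686,0],[-0.035,0,0.3,0,0,-0.686,0],[-0.035,0,1,0,0,-0.686,0],[-0.035,0,1,0,0,-0.686,0]]]' >/dev/null
python3 -c "
from h import *
import cv2
st();print(delta([.474,-.0043,.2525],YAW))
a=cams.grab_frame('side')[60:240,220:420]
b=cams.grab_frame('top')[100:280,170:370]
cv2.imwrite('pics/c1.png',cv2.resize(cv2.hconcat([a,b]),(800,360),interpolation=cv2.INTER_CUBIC))"
```

```text
t 5.22 own [-0.0274 -0.0017  0.3352] rpy [ 3.134e+00  3.000e-03 -9.320e-01] F own [ 0.4  -0.18  0.88] w 0.0876 g 0.0 q6 0.23
[ 1.800e-02 -3.100e-02  1.033e+00  1.400e-02  6.000e-03  1.000e-03]
```

View pics/c1.png

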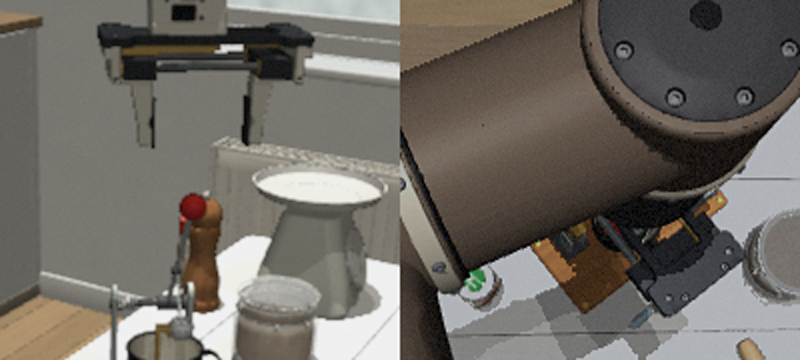

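The gripper is above the knob (side crop 193,207), and the fingers at columns 148 and 255 straddle it. Next I descend and grip.

```bash
python3 -m handwheel '[[[0.02,-0.03,0.5,0.014,0,0,0],[0.02,-0.03,1,0.014,0.006,0,0],[0.02,-0.03,1,0.014,0.006,0,100],[0.02,-0.03,1,0.014,0.006,0,140],[0.02,-0.03,1,0.014,0.006,0,160]]]' 20 >/dev/null
python3 -c "
from h import *
st()"
python3 -m handwheel '[[[0,0,0,0,0,0,190],[0,0,0,0,0,0,220],[0,0,0,0,0,0,220]]]' 20 >/dev/null
python3 -c "
from h import *
st()"
```

```text
t 5.95 own [-0.0245  0.0044  0.261 ] rpy [-3.131 -0.004 -0.927] F own [0.04 0.41 0.46] w 0.0633 g 0.0 q6 0.24
t 6.33 own [-0.0251  0.0031  0.2587] rpy [-3.134e+00 -3.000e-03 -9.270e-01] F own [ 0.47 -0.35 -0.77] w 0.0329 g 0.0 q6 0.24
```

```bash
python3 -m handwheel '[[[0,0,0,-0.007,-0.003,0,190],[0,0,0,-0.014,-0.006,-0.01,190]]]' 20 >/dev/null
python3 -c "
from h import *
st();print(delta(world(-.027,0,.253),YAW))"
python3 -m handwheel '[[[0,0,0,0,0,0,190],[0,0,0,0,0,0,190]]]' 20 >/dev/null
python3 -c "
from h import *
st();print(delta(world(-.027,0,.253),YAW))"
```

```text
t 6.58 own [-0.0251  0.003   0.2586] rpy [ 3.141  0.    -0.922] F own [-2.2  -1.02  1.88] w 0.0264 g 20.0 q6 0.24
[-0.024  0.037  0.07   0.001  0.     0.021]
t 6.83 own [-0.0251  0.0031  0.2586] rpy [-3.142  0.    -0.922] F own [-1.7  -0.86  2.37] w 0.0268 g 20.0 q6 0.24
[-0.024  0.038  0.07  -0.     0.     0.02 ]
```

```bash
python3 -m handwheel '[[[0,0,0,0,0,0,130],[0,0,0,0,0,0,130],[-0.024,0.038,0.08,0,0,0.02,130],[-0.024,0.038,0.08,0,0,0.02,150]]]' 20 >/dev/null
python3 -m handwheel '[[[0,0,0,0,0,0,190],[0,0,0,0,0,0,200],[0,0,0,0,0,0,200],[0,0,0,0,0,0,200]]]' 20 >/dev/null
python3 -c "
from h import *
st()
c=.11-.215*np.cos(.876);z0=.105+.215*np.sin(.876)
for j in np.arange(0,.79,.06): print(round(j,2),np.round([(.11-.215*np.cos(.876-j)-c)/.08,-(.105+.215*np.sin(.876-j)-z0)/.08],3))"
```

```text
t 7.83 own [-2.700e-02  1.000e-04  2.522e-01] rpy [-3.141 -0.    -0.932] F own [-0.1  -0.2  -1.02] w 0.0265 g 20.0 q6 0.23
0.0 [ 0. -0.]
0.06 [-0.121  0.107]
0.12 [-0.235  0.221]
0.18 [-0.342  0.341]
0.24 [-0.441  0.468]
0.3 [-0.533  0.601]
0.36 [-0.617  0.738]
0.42 [-0.692  0.881]
0.48 [-0.759  1.028]
0.54 [-0.817  1.178]
0.6 [-0.865  1.332]
0.66 [-0.904  1.488]
0.72 [-0.934  1.647]
0.78 [-0.955  1.807]
```

```bash
python3 -m handwheel '[[[-0.121,0,0.107,0,0,0,200],[-0.235,0,0.221,0,0,0,200],[-0.342,0,0.341,0,0,0,200],[-0.441,0,0.468,0,0,0,200],[-0.533,0,0.601,0,0,0,200]]]' 20 >/dev/null
python3 -c "
from h import *
st()"
python3 -m handwheel '[[[-0.084,0,0.137,0,0,0,200],[-0.159,0,0.28,0,0,0,200],[-0.226,0,0.427,0,0,0,200],[-0.226,0,0.427,0,0,0,200]]]' 20 >/dev/null
python3 -c "
from h import *
st()"
```

```text
t 8.45 own [-7.030e-02  1.000e-04  2.035e-01] rpy [-3.141  0.    -0.931] F own [2.1  0.7  4.51] w 0.0263 g 20.0 q6 0.13
t 8.95 own [-0.0884 -0.0004  0.169 ] rpy [ 3.14e+00  1.00e-03 -9.31e-01] F own [-1.42  0.03  4.43] w 0.0266 g 20.0 q6 0.08
```

```bash
python3 -m handwheel '[[[-0.058,0,0.15,0,0,0,200],[-0.106,0,0.304,0,0,0,200],[-0.145,0,0.46,0,0,0,200],[-0.172,0,0.6,0,0,0,200],[-0.172,0,0.6,0,0,0,200]]]' 20 >/dev/null
python3 -c "
from h import *
st()"
python3 -m handwheel '[[[-0.008,0,0.05,0,0,0,200],[-0.013,0,0.09,0,0,0,200],[-0.013,0,0.09,0,0,0,200]]]' 20 >/dev/null
python3 -c "
from h import *
st()"
python3 -m handwheel '[[[-0.002,0,0.015,0,0,0,200],[-0.004,0,0.03,0,0,0,200],[-0.004,0,0.03,0,0,0,200]]]' 20 >/dev/null
python3 -c "
from h import *
st()"
```

```text
t 9.57 own [-0.1018 -0.0002  0.1216] rpy [ 3.141  0.    -0.932] F own [-3.08  0.96  5.17] w 0.0266 g 20.0 q6 0.05
t 9.95 own [-0.1027  0.0002  0.1151] rpy [-3.141  0.    -0.932] F own [-4.58 -0.61  5.54] w 0.0265 g 20.0 q6 0.05
t 10.32 own [-0.103   0.0003  0.1129] rpy [-3.141  0.    -0.932] F own [-4.71 -0.03  7.04] w 0.0263 g 20.0 q6 0.05
```

```bash
python3 -m handwheel '[[[-0.012,0,0.015,0,0,0,200],[-0.012,0,0.015,0,0,0,200]]]' 20 >/dev/null
python3 -c "
from h import *
st()"
python3 -m handwheel '[[[0,0,0.025,0,0,0,200],[0,0,0.025,0,0,0,200]]]' 20 >/dev/null
python3 -c "
from h import *
st()"
```

```text
t 10.57 own [-0.1034  0.0003  0.1117] rpy [-3.141e+00 -1.000e-03 -9.320e-01] F own [1.66 0.65 4.82] w 0.0264 g 20.0 q6 0.04
t 10.82 own [-1.036e-01  1.000e-04  1.094e-01] rpy [-3.141 -0.    -0.932] F own [ 0.39 -0.77  4.52] w 0.0266 g 20.0 q6 0.04
```

```bash
for i in 1; do python3 -m handwheel '[[[0,-0.03,0,0,0,0,200],[0,-0.05,0,0,0,0,200]]]' 20 >/dev/null; python3 -c "
from h import *
st()"; python3 -m handwheel '[[[0,-0.03,0,0,0,0,200],[0,-0.05,0,0,0,0,200]]]' 20 >/dev/null; python3 -c "
from h import *
st()";python3 -m handwheel '[[[0,-0.025,0,0,0,0,200],[0,-0.025,0,0,0,0,200]]]' 20 >/dev/null; python3 -c "
from h import *
st()"; done
```

```text
t 11.07 own [-0.1037  0.0039  0.1092] rpy [ 3.141 -0.    -0.932] F own [ 2.62 -0.86  6.  ] w 0.0267 g 20.0 q6 0.04
t 11.32 own [-0.1037  0.008   0.1091] rpy [ 3.141 -0.    -0.932] F own [ 1.77 -1.09  4.71] w 0.0270 g 20.0 q6 0.04
t 11.57 own [-0.1037  0.01    0.1091] rpy [ 3.141 -0.    -0.932] F own [ 3.25 -1.59  5.6 ] w 0.0266 g 20.0 q6 0.04
```

```bash
cat > chk.py <<'E'
from h import *
import sys
s=arm.get_state();y=own(s["eef_pos"])[1];f=s["force"]@UY;e=f+1+60*y
print("y %.4f F %.2f excess %.2f z %.4f Fz %.2f"%(y,f,e,s["eef_pos"][2],s["force"][2]));sys.exit(e<-1.5)
E
st(){ python3 chk.py; }
python3 -m handwheel '[[[0,-0.0125,0,0,0,0,200],[0,-0.0125,0,0,0,0,200]]]' 20 >/dev/null; st &&
python3 -m handwheel '[[[0,-0.0125,0,0,0,0,200],[0,-0.0125,0,0,0,0,200]]]' 20 >/dev/null; st &&
python3 -m handwheel '[[[0,-0.0125,0,0,0,0,200],[0,-0.0125,0,0,0,0,200]]]' 20 >/dev/null && st &&
python3 -m handwheel '[[[0,-0.0125,0,0,0,0,200],[0,-0.0125,0,0,0,0,200]]]' 20 >/dev/null && st &&
python3 -m handwheel '[[[0,-0.0125,0,0,0,0,200],[0,-0.0125,0,0,0,0,200]]]' 20 >/dev/null && st &&
python3 -m handwheel '[[[0,-0.0125,0,0,0,0,200],[0,-0.0125,0,0,0,0,200]]]' 20 >/dev/null && st
```

```text
y 0.0110 F -0.70 excess 0.96 z 0.1091 Fz 4.61
y 0.0110 F -0.70 excess 0.96 z 0.1091 Fz 4.61False
False
```

```bash
sed -i 's/sys.exit(e<-1.5)/sys.exit(int(e<-1.5))/' chk.py
st(){ python3 chk.py; }
python3 -m handwheel '[[[0,-0.0125,0,0,0,0,200],[0,-0.0125,0,0,0,0,200]]]' 20 >/dev/null && st &&
python3 -m handwheel '[[[0,-0.0125,0,0,0,0,200],[0,-0.0125,0,0,0,0,200]]]' 20 >/dev/null && st &&
python3 -m handwheel '[[[0,-0.0125,0,0,0,0,200],[0,-0.0125,0,0,0,0,200]]]' 20 >/dev/null && st &&
python3 -m handwheel '[[[0,-0.0125,0,0,0,0,200],[0,-0.0125,0,0,0,0,200]]]' 20 >/dev/null && st &&
python3 -m handwheel '[[[0,-0.0125,0,0,0,0,200],[0,-0.0125,0,0,0,0,200]]]' 20 >/dev/null && st &&
python3 -m handwheel '[[[0,-0.0125,0,0,0,0,200],[0,-0.0125,0,0,0,0,200]]]' 20 >/dev/null && st
```

```text
y 0.0120 F -2.18 excess -0.46 z 0.1091 Fz 5.10
y 0.0130 F -2.00 excess -0.22 z 0.1091 Fz 4.89
y 0.0140 F -1.64 excess 0.20 z 0.1091 Fz 4.62
y 0.0150 F -2.21 excess -0.31 z 0.1091 Fz 4.66
y 0.0160 F -1.51 excess 0.46 z 0.1091 Fz 4.58
y 0.0170 F -1.19 excess 0.83 z 0.1091 Fz 5.24
```

```bash
st(){ python3 chk.py; }
python3 -m handwheel '[[[0,-0.01,0,0,0,0,200],[0,-0.01,0,0,0,0,200]]]' 20 >/dev/null && st &&
python3 -m handwheel '[[[0,-0.01,0,0,0,0,200],[0,-0.01,0,0,0,0,200]]]' 20 >/dev/null && st &&
python3 -m handwheel '[[[0,-0.01,0,0,0,0,200],[0,-0.01,0,0,0,0,200]]]' 20 >/dev/null && st &&
python3 -m handwheel '[[[0,-0.01,0,0,0,0,200],[0,-0.01,0,0,0,0,200]]]' 20 >/dev/null && st &&
python3 -m handwheel '[[[0,-0.01,0,0,0,0,200],[0,-0.01,0,0,0,0,200]]]' 20 >/dev/null && st &&
python3 -m handwheel '[[[0,-0.01,0,0,0,0,200],[0,-0.01,0,0,0,0,200]]]' 20 >/dev/null && st &&
python3 -m handwheel '[[[0,-0.01,0,0,0,0,200],[0,-0.01,0,0,0,0,200]]]' 20 >/dev/null && st
```

```text
y 0.0178 F -2.64 excess -0.57 z 0.1091 Fz 5.54
y 0.0186 F -1.98 excess 0.14 z 0.1091 Fz 5.30
y 0.0194 F -1.12 excess 1.05 z 0.1091 Fz 4.42
y 0.0203 F -2.65 excess -0.43 z 0.1091 Fz 5.54
y 0.0210 F -1.54 excess 0.72 z 0.1091 Fz 4.74
y 0.0218 F -1.55 excess 0.76 z 0.1091 Fz 4.59
y 0.0226 F -2.34 excess 0.02 z 0.1091 Fz 4.70
```

```bash
st(){ python3 chk.py; }
python3 -m handwheel '[[[0,-0.01,0,0,0,0,200],[0,-0.01,0,0,0,0,200]]]' 20 >/dev/null && st &&
python3 -m handwheel '[[[0,-0.01,0,0,0,0,200],[0,-0.01,0,0,0,0,200]]]' 20 >/dev/null && st &&
python3 -m handwheel '[[[0,-0.01,0,0,0,0,200],[0,-0.01,0,0,0,0,200]]]' 20 >/dev/null && st &&
python3 -m handwheel '[[[0,-0.01,0,0,0,0,200],[0,-0.01,0,0,0,0,200]]]' 20 >/dev/null && st &&
python3 -m handwheel '[[[0,-0.01,0,0,0,0,200],[0,-0.01,0,0,0,0,200]]]' 20 >/dev/null && st &&
python3 -m handwheel '[[[0,-0.01,0,0,0,0,200],[0,-0.01,0,0,0,0,200]]]' 20 >/dev/null && st
```

```text
y 0.0234 F -2.85 excess -0.44 z 0.1091 Fz 4.24
y 0.0243 F -2.18 excess 0.27 z 0.1091 Fz 4.69
y 0.0250 F -1.82 excess 0.68 z 0.1091 Fz 5.27
y 0.0258 F -2.75 excess -0.20 z 0.1091 Fz 4.31
y 0.0266 F -3.24 excess -0.65 z 0.1091 Fz 5.01
y 0.0274 F -2.44 excess 0.21 z 0.1091 Fz 4.96
```

```bash
st(){ python3 chk.py; }
python3 -m handwheel '[[[0,-0.008,0,0,0,0,200],[0,-0.008,0,0,0,0,200]]]' 20 >/dev/null && st &&
python3 -m handwheel '[[[0,-0.008,0,0,0,0,200],[0,-0.008,0,0,0,0,200]]]' 20 >/dev/null && st &&
python3 -m handwheel '[[[0,-0.008,0,0,0,0,200],[0,-0.008,0,0,0,0,200]]]' 20 >/dev/null && st
python3 -m handwheel '[[[0,0,0,0,0,0,200]]]' 20 >/dev/null ; st
python3 -c "
from h import *
st()"
```

```text
y 0.0281 F -2.55 excess 0.14 z 0.1091 Fz 5.17
y 0.0287 F -3.04 excess -0.32 z 0.1091 Fz 4.81
y 0.0292 F -3.20 excess -0.44 z 0.1091 Fz 5.08
y 0.0292 F -2.36 excess 0.39 z 0.1091 Fz 5.16
t 17.45 own [-0.1038  0.0292  0.1091] rpy [ 3.141  0.    -0.932] F own [ 0.68 -2.36  5.16] w 0.0263 g 20.0 q6 0.04
```

```bash
python3 -c "
from h import *
import cv2
f=cams.grab_frame('side');cv2.imwrite('pics/side2.png',f)
for n,p in dict(hook=world(-.045,.028,.147),lo=world(-.045,.029,.12),k=world(-.1038,.0292,.128)).items(): print(n,proj('side',p))
a=f[170:260,255:375];cv2.imwrite('pics/c2.png',cv2.resize(a,(800,600),interpolation=cv2.INTER_CUBIC))"
```

```text
hook [301.43135466 224.49608359]
lo [300.52350366 236.24111713]
k [304.40900798 246.18914443]
```

View pics/c2.png

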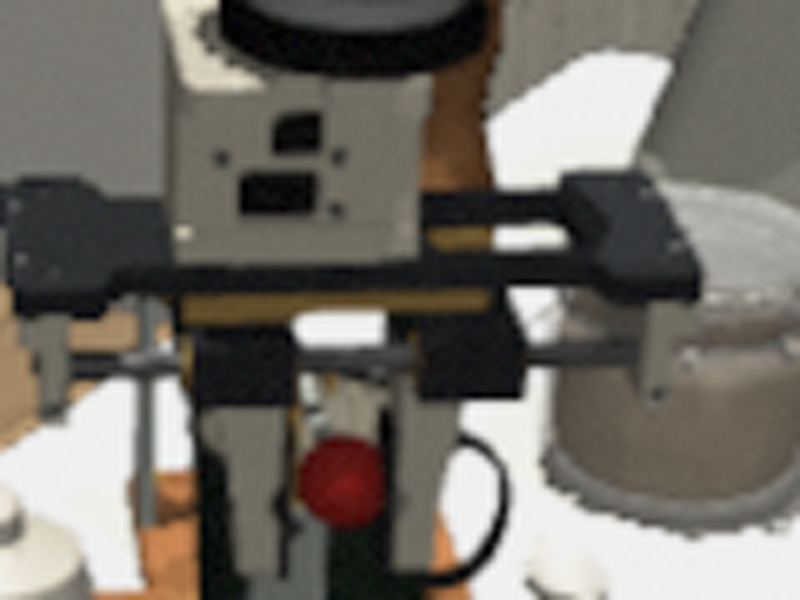

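The crop shows the knob gripped at (343,482). Behind it the rod sits at columns 305–326, between slivers of brass at about 297 (upright) and 328 (lip), so contact with the upright should be close.

```bash
st(){ python3 chk.py; }
python3 -m handwheel '[[[0,-0.006,0,0,0,0,200],[0,-0.006,0,0,0,0,200]]]' 20 >/dev/null && st && python3 -m handwheel '[[[0,0,0,0,0,0,200]]]' >/dev/null && st &&
python3 -m handwheel '[[[0,-0.006,0,0,0,0,200],[0,-0.006,0,0,0,0,200]]]' 20 >/dev/null && st && python3 -m handwheel '[[[0,0,0,0,0,0,200]]]' >/dev/null && st &&
python3 -m handwheel '[[[0,-0.006,0,0,0,0,200],[0,-0.006,0,0,0,0,200]]]' 20 >/dev/null && st && python3 -m handwheel '[[[0,0,0,0,0,0,200]]]' >/dev/null && st
```

```text
y 0.0294 F -3.13 excess -0.37 z 0.1090 Fz 5.45
y 0.0294 F -3.44 excess -0.68 z 0.1090 Fz 5.45
y 0.0295 F -4.05 excess -1.28 z 0.1089 Fz 6.18
y 0.0295 F -4.80 excess -2.03 z 0.1089 Fz 5.73
```

```bash
st(){ python3 chk.py; }
python3 -m handwheel '[[[0,0.02,0,0,0,0,200],[0,0.02,0,0,0,0,200]]]' 20 >/dev/null ; st 
python3 -m handwheel '[[[0.007,0,-0.05,0,0,0,200],[0.013,0,-0.1,0,0,0,200],[0.02,0,-0.15,0,0,0,200],[0.02,0,-0.15,0,0,0,200]]]' 20 >/dev/null ; st 
python3 -c "
from h import *
st()"
```

```text
y 0.0286 F -2.04 excess 0.68 z 0.1091 Fz 4.55
y 0.0290 F -1.48 excess 1.26 z 0.1217 Fz 4.17
t 19.00 own [-0.102   0.029   0.1217] rpy [-3.141 -0.    -0.932] F own [ 2.61 -1.48  4.17] w 0.0265 g 20.0 q6 0.04
```

```bash
st(){ python3 chk.py; }
python3 -m handwheel '[[[0.002,0.006,-0.0125,0,0,0,200],[0.002,0.006,-0.0125,0,0,0,200]]]' 20 >/dev/null ; st 
python3 -m handwheel '[[[0.002,0,-0.0125,0,0,0,200],[0.002,0,-0.0125,0,0,0,200]]]' 20 >/dev/null ; st 
python3 -m handwheel '[[[0.002,0,-0.0125,0,0,0,200],[0.002,0,-0.0125,0,0,0,200]]]' 20 >/dev/null ; st 
python3 -c "
from h import *
st()"
```

```text
y 0.0282 F -2.92 excess -0.23 z 0.1222 Fz 4.97
y 0.0282 F -2.72 excess -0.03 z 0.1232 Fz 4.09
y 0.0282 F -2.28 excess 0.41 z 0.1242 Fz 4.48
t 19.75 own [-0.1016  0.0282  0.1242] rpy [ 3.142 -0.    -0.932] F own [ 4.35 -2.28  4.48] w 0.0267 g 20.0 q6 0.05
```

```bash
cat > zc.py <<'E'
from h import *
import sys
st();sys.exit(int(arm.get_state()["force"][2]<2.5))
E
st(){ python3 zc.py; }
python3 -m handwheel '[[[0.01,0,-0.0125,0,0,0,200],[0.01,0,-0.0125,0,0,0,200]]]' 20 >/dev/null && st &&
python3 -m handwheel '[[[0.003,0,-0.0125,0,0,0,200],[0.003,0,-0.0125,0,0,0,200]]]' 20 >/dev/null && st && 
python3 -m handwheel '[[[0.003,0,-0.0125,0,0,0,200],[0.003,0,-0.0125,0,0,0,200]]]' 20 >/dev/null && st && 
python3 -m handwheel '[[[0.003,0,-0.0125,0,0,0,200],[0.003,0,-0.0125,0,0,0,200]]]' 20 >/dev/null && st && 
python3 -m handwheel '[[[0.003,0,-0.0125,0,0,0,200],[0.003,0,-0.0125,0,0,0,200]]]' 20 >/dev/null && st 
```

```text
t 20.00 own [-0.1013  0.0283  0.1251] rpy [-3.141e+00  1.000e-03 -9.320e-01] F own [-0.69 -2.04  4.66] w 0.0268 g 20.0 q6 0.05
t 20.25 own [-0.101   0.0283  0.1262] rpy [-3.141e+00  1.000e-03 -9.320e-01] F own [-2.28 -2.6   4.65] w 0.0266 g 20.0 q6 0.05
t 20.50 own [-0.1008  0.0281  0.127 ] rpy [-3.142e+00  1.000e-03 -9.320e-01] F own [-4.18 -3.3   4.54] w 0.0263 g 20.0 q6 0.05
t 20.75 own [-0.1007  0.0279  0.1275] rpy [ 3.141e+00  1.000e-03 -9.320e-01] F own [-5.02 -0.92 -2.44] w 0.0266 g 20.0 q6 0.05
```

```bash
python3 -m handwheel '[[[-0.008,0,0.003,0,0,0,200],[-0.008,0,0.003,0,0,0,200]]]' 20 >/dev/null;python3 zc.py
python3 -m handwheel '[[[0,0,0,0,0,0,200]]]' 20 >/dev/null;python3 zc.py
python3 -m handwheel '[[[0,0,0,0,0,0,200]]]' 20 >/dev/null;python3 zc.py
```

```text
t 21.00 own [-0.1008  0.0279  0.1275] rpy [ 3.141 -0.    -0.932] F own [-1.94 -0.66 -4.39] w 0.0264 g 20.0 q6 0.05
t 21.12 own [-0.1008  0.0279  0.1276] rpy [ 3.141  0.    -0.932] F own [-0.88  0.41 -5.04] w 0.0267 g 20.0 q6 0.05
t 21.25 own [-0.1008  0.0279  0.1276] rpy [ 3.141  0.    -0.932] F own [-0.62 -0.94 -4.64] w 0.0266 g 20.0 q6 0.05
```

```bash
python3 -m handwheel '[[[0,0,0.01,0,0,0,200],[0,0,0.01,0,0,0,200]]]' 20 >/dev/null;python3 zc.py
python3 -m handwheel '[[[0,0,0,0,0,0,200]]]' 20 >/dev/null;python3 zc.py
```

```text
t 21.50 own [-0.1008  0.0282  0.1273] rpy [-3.142 -0.    -0.932] F own [-2.55 -2.46  0.37] w 0.0265 g 20.0 q6 0.05
t 21.62 own [-0.1008  0.0282  0.1273] rpy [-3.142 -0.    -0.932] F own [-2.13 -2.17  0.74] w 0.0267 g 20.0 q6 0.05
```

```bash
python3 -m handwheel '[[[0,0,-0.003,0,0,0,200],[0,0,-0.003,0,0,0,200]]]' 20 >/dev/null;python3 zc.py
python3 -m handwheel '[[[0,0,0,0,0,0,180],[0,0,0,0,0,0,165],[0,0,0,0,0,0,150],[0,0,0,0,0,0,120],[0,0,0,0,0,0,120]]]' 20 >/dev/null;python3 zc.py
python3 -m handwheel '[[[0,0,0,0,0,0,100],[0,0,0,0,0,0,100],[0,0,0,0,0,0,100]]]' >/dev/null;python3 zc.py
python3 -c "
from h import *
import cv2
f=cams.grab_frame('side')
a=f[170:260,255:375];cv2.imwrite('pics/c3.png',cv2.resize(a,(800,600),interpolation=cv2.INTER_CUBIC))"
```

```text
t 21.88 own [-0.1008  0.0281  0.1273] rpy [ 3.142 -0.    -0.932] F own [-2.16 -2.62 -0.49] w 0.0263 g 20.0 q6 0.05
t 22.50 own [-0.1007  0.0284  0.1274] rpy [-3.141 -0.    -0.932] F own [ 0.45 -0.47  0.34] w 0.0452 g 0.0 q6 0.05
t 22.88 own [-0.1008  0.0282  0.1273] rpy [ 3.142 -0.    -0.932] F own [ 0.17 -0.16  0.62] w 0.0532 g 0.0 q6 0.05
```

View pics/c3.png

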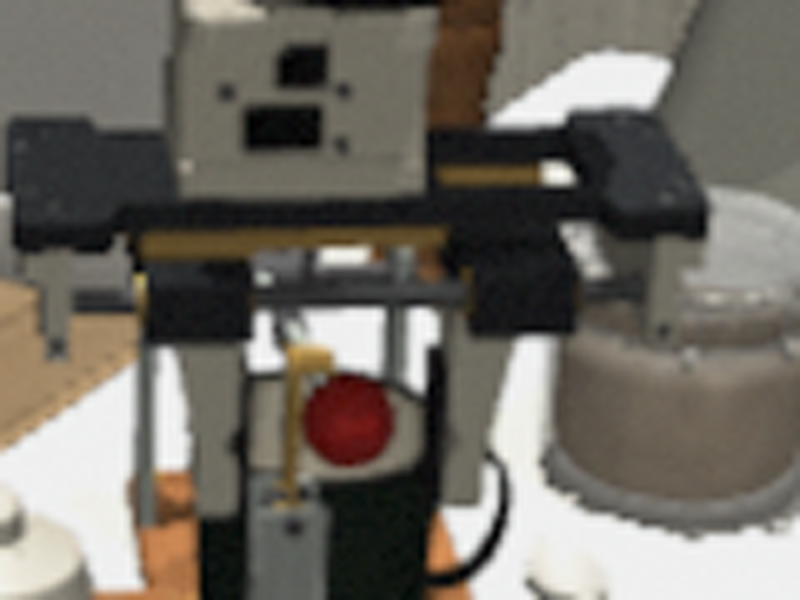

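The rod now sits under the brass head (295–330, 360), and the knob at (347,420) is free between the open fingers. Next I rise and go to the timer.

```bash
python3 -m handwheel '[[[0,0,-0.4,0,0,0,80],[0,0,-1,0,0,0,80],[0,0,-1,0,0,0,80]]]' >/dev/null
python3 -m handwheel '[[[0,0,-0.5,0,0,0,80],[0.4,-0.35,-0.8,0,0,0,80],[0.9,-0.8,-0.8,0,0,0,80],[0.9,-0.8,-0.8,0,0,0,80]]]' >/dev/null
python3 -m handwheel '[[[0.49,-0.4,0,0,0,0.3,100],[0.49,-0.4,0,0,0,0.6,100],[0.49,-0.4,0,0,0,0.9,100],[0.49,-0.4,0,0,0,0.9,100]]]' >/dev/null
python3 -m handwheel '[[[0,0,0,0,0,0.3,100],[0,0,0,0,0,0.6,100],[0,0,0,0,0,0.9,100],[0,0,0,0,0,0.9,100]]]' >/dev/null
python3 -m handwheel '[[[0,0,0,0,0,0.3,100],[0,0,0,0,0,0.6,100],[0,0,0,0,0,0.82,100],[0,0,0,0,0,0.82,100],[0,0,0,0,0,0.82,100]]]' >/dev/null
python3 -c "
from h import *
import cv2
st();print(delta([.596,.0403,.0665],-2.24))
f=cams.grab_frame('side');g=cams.grab_frame('top');cv2.imwrite('pics/s4.png',f)
a=cv2.resize(f[170:290,220:360],(700,600),interpolation=cv2.INTER_CUBIC)
cv2.imwrite('pics/c4.png',a);"
```

```text
t 25.43 own [0.0103 0.1241 0.2713] rpy [ 3.142 -0.    -2.237] F own [0.07 0.29 0.66] w 0.0531 g 0.0 q6 -1.06
[-0.006 -0.007  2.56   0.    -0.     0.006]
```

View pics/c4.png

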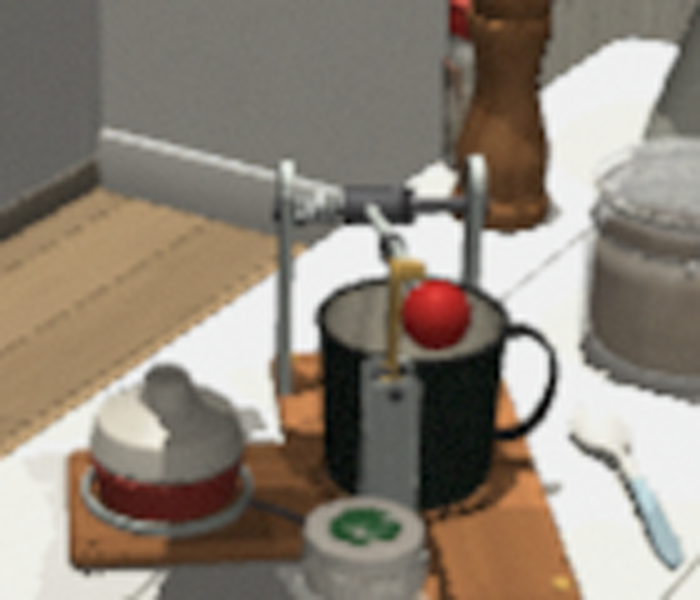

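The arm is hooked, with the rod under the brass head and the knob at (436,313). The timer knob is at (170,380). Next I descend to the timer.

```bash
python3 -m handwheel '[[[0,0,0.5,0,0,0,100],[0,0,0.98,0,0,0,100],[0,0,0.98,0,0,0,100]]]' >/dev/null
python3 -m handwheel '[[[0,0,0.5,0,0,0,100],[0,0,0.98,0,0,0,100],[0,0,0.98,0,0,0,100]]]' >/dev/null
python3 -m handwheel '[[[0,0,0.2,0,0,0,110],[0,0,0.4,0,0,0,120],[0,0,0.5,0,0,0,120],[0,0,0.5,0,0,0,120]]]' >/dev/null
python3 -c "
from h import *
st();print(delta([.596,.0403,.0665],-2.24))"
```

```text
t 26.77 own [0.0103 0.1239 0.074 ] rpy [ 3.141e+00 -1.000e-03 -2.242e+00] F own [-0.56 -0.08 -0.24] w 0.0464 g 0.0 q6 -1.07
[-0.009 -0.007  0.094  0.001 -0.002 -0.003]
```

```bash
python3 -m handwheel '[[[-0.005,-0.005,0.05,0,0,0,130],[-0.005,-0.005,0.095,0,0,0,140],[-0.005,-0.005,0.095,0,0,0,160],[-0.005,-0.005,0.095,0,0,0,180],[-0.005,-0.005,0.095,0,0,0,205]]]' 15 >/dev/null
python3 -m handwheel '[[[0,0,0,0,0,0,215],[0,0,0,0,0,0,215],[0,0,0,0,0,0,215]]]' 15 
python3 -c "
from h import *
st()"
```

```text
t: 27.78
eef_pos: [0.5975, 0.0394, 0.0673]
ee_rot: [-3.139, 0.001, -2.242]
force: [6.1, -6.6, -3.9]
width: 0.0227
gripper_force: 13.9
t 27.77 own [0.0123 0.1254 0.0673] rpy [-3.139e+00  1.000e-03 -2.242e+00] F own [ 8.97  0.95 -3.86] w 0.0227 g 13.9 q6 -1.07
```

```bash
python3 -m handwheel '[[[0,-0.025,0,0,0,0,215],[0,-0.025,0,0,0,0,215]]]' 15 >/dev/null
python3 -c "
from h import *
st();print(arm.get_state()['moment'])"
python3 -m handwheel '[[[0,0,0,0,0,0.18,215],[0,0,0,0,0,0.36,215],[0,0,0,0,0,0.54,215],[0,0,0,0,0,0.72,215],[0,0,0,0,0,0.9,215]]]' 15 >/dev/null
python3 -m handwheel '[[[0,0,0,0,0,0.16,215],[0,0,0,0,0,0.16,215]]]' 15 >/dev/null
python3 -c "
from h import *
st();print(arm.get_state()['moment'])"
```

```text
t 28.02 own [0.0126 0.1254 0.0671] rpy [-3.141  0.    -2.242] F own [1.18 0.95 0.6 ] w 0.0231 g 14.5 q6 -1.06
[-0.01342706 -0.10296332  0.03472331]
t 28.90 own [0.0125 0.1253 0.0671] rpy [-3.142  0.    -2.771] F own [0.19 0.84 1.05] w 0.0232 g 14.6 q6 -1.59
[ 0.05093973  0.01101949 -0.04615209]
```

```bash
python3 -m handwheel '[[[0,0,0,0,0,0,160],[0,0,0,0,0,0,120],[0,0,0,0,0,0,120]]]' >/dev/null
python3 -c "
from h import *
import cv2
st();f=cams.grab_frame('side');cv2.imwrite('pics/s5.png',f)"
python3 -m handwheel '[[[0,0,0,0,0,-0.25,120],[0,0,0,0,0,-0.5,120],[0,0,0,0,0,-0.75,120],[0,0,0,0,0,-0.99,120],[0,0,0,0,0,-0.99,120]]]' >/dev/null
python3 -m handwheel '[[[0,0,0,0,0,-0.06,160],[0,0,0,0,0,-0.06,200],[0,0,0,0,0,-0.06,215],[0,0,0,0,0,-0.06,215],[0,0,0,0,0,-0.06,215]]]' 15 >/dev/null
python3 -c "
from h import *
st()"
```

```text
t 29.27 own [0.0125 0.1251 0.0668] rpy [ 3.142 -0.    -2.771] F own [-0.33 -0.44  0.12] w 0.0445 g 0.0 q6 -1.59
t 30.57 own [0.0126 0.1252 0.0668] rpy [ 3.142 -0.    -2.247] F own [ 0.58  0.11 -2.2 ] w 0.0216 g 14.3 q6 -1.07
```

```bash
python3 -m handwheel '[[[0,0,0,0,0,0.18,215],[0,0,0,0,0,0.36,215],[0,0,0,0,0,0.54,215],[0,0,0,0,0,0.72,215],[0,0,0,0,0,0.9,215]]]' 15 >/dev/null
python3 -m handwheel '[[[0,0,0,0,0,0.15,215],[0,0,0,0,0,0.15,215]]]' 15 >/dev/null
python3 -c "
from h import *
st()"
python3 -m handwheel '[[[0,0,0,0,0,0,160],[0,0,0,0,0,0,120],[0,0,0,0,0,0,100]]]' >/dev/null
python3 -m handwheel '[[[0,0,-0.3,0,0,0,100],[0,0,-0.8,0,0,0,100],[0,0,-1,0,0,0,100]]]' >/dev/null
python3 -m handwheel '[[[0,0,-0.5,0,0,0,100],[0,0,-1,0,0,0,100],[0,0,-1,0,0,0,100]]]' >/dev/null
python3 -m handwheel '[[[0,0,-0.5,0,0,0,100],[0,0,-1,0,0,0,100],[0,0,-1,0,0,0,100]]]' >/dev/null
python3 -c "
from h import *
import cv2
st();f=cams.grab_frame('side');cv2.imwrite('pics/s6.png',f)
r=lambda a:cv2.resize(a,(400,400),interpolation=cv2.INTER_CUBIC)
b=cv2.imread('pics/side0.png')
cv2.imwrite('pics/c6.png',cv2.hconcat([r(b[235:285,225:275]),r(f[180:300,225:345])]))"
```

```text
t 31.45 own [0.0124 0.1251 0.0668] rpy [ 3.141 -0.    -2.771] F own [-1.19 -0.1  -0.96] w 0.0216 g 14.3 q6 -1.59
t 32.95 own [0.0132 0.1263 0.3096] rpy [-3.141  0.005 -2.772] F own [-0.44  0.03  0.22] w 0.0532 g 0.0 q6 -1.59
```

View pics/c6.png

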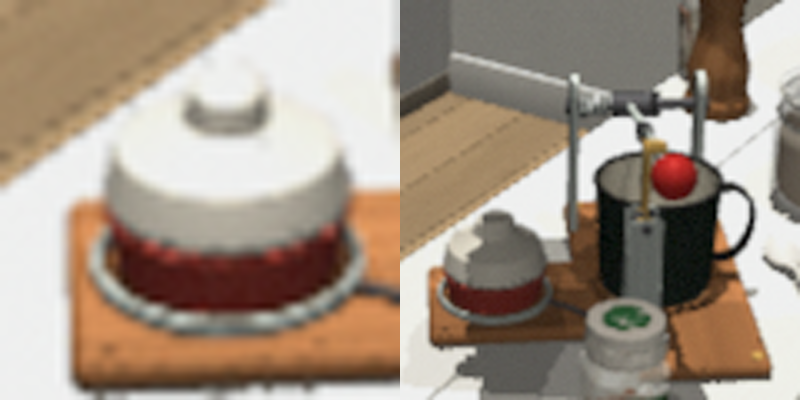

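The arm is still hooked (right crop, knob at 673,176), and the mug is in place. The dial shows no readable marks, but both grips turned it without any sign of slip, 1.05 rad in total.

```bash
python3 -m handwheel '[[[0,0,0,0,0,0,100],[0,0,0,0,0,0,100]]]' >/dev/null
python3 -c "
from station import arm
print(arm.job_done())"
```

```text
the job is handed in; nothing more can be done
None
```

I handed the job in with the arm held by the brass hook alone, confirmed in the pictures, and the timer turned 1.05 rad by gripper rotation (the dial has no readable marks, so I couldn't check it by eye); no verdict was returned.

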